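# Set out the planing station

### The job

Set up for planing: lay the small flat dark block in the middle of the planing board with one short end up against the fence, then lay the square-section timber centrally on top of it, lengthwise along the fence and close up against it. Rest the block plane on the grooved vice pad, centred and lengthwise along the pad, and stand the tape measure upright on the bench in the gap between board and pad, touching neither them nor the plane. Leave the screw jar, the long thin strip and the loose drill bit where they are.

Things in the scene. Friction and masses are not known exactly. Their poses are not given: they have to be found in the camera images.
- planing_board: Planing board fixed to the bench: plywood 150 x 150 x 12 mm with a dark wood fence (22 mm wide, 150 mm long) on top along its +x edge, the one away from the robot. Fence inner face at x = +53 mm, its top 34 mm above the bench. Origin: centre of the underside; x towards the fence, y along it, z up. Lies left or right of the vice pad.
- vice_pad: Maroon grooved vice pad fixed to the bench, 72 mm (its x) x 125 mm (its y, long) x 22 mm thick, top flat enough to set things on. Origin: centre of its underside. Its long y axis runs roughly away from the robot.
- packing_block: Small flat dark-brown wooden block, 60 mm (its x) x 90 mm (its y) x 20 mm thick, loose, about 70 g. Origin: centre of its underside. Grip across the 60 mm. (A similar block at the far back left of the bench belongs to the room: it is fixed.)
- square_timber: Short pale timber of square section, 45 mm (its x) x 140 mm long (its y) x 45 mm high, loose, about 180 g. Origin: centre of its underside. Grip across x.
- plane: Iron block plane standing on its sole, 50 mm wide (its x), 155 mm long (its y), 52 mm high, about 0.62 kg, loose. Origin: centre of the sole's underside. Its side cheeks, 48 mm apart outside, rise to 32 mm above the sole along nearly the whole length: grip across x on the cheeks at the middle of the length.
- measure: Yellow tape measure standing upright, 34 mm thick between the flanks (its x, from -16 to +18 mm), its body reaching from y = -28 to +41 mm (with the tape's end hook 84 mm overall), 65 mm high, about 0.24 kg, loose. Origin: underside, about the middle. Grip across the flanks (x).
- jar: Glass jar of screws with a brass-coloured lid, 68 mm across, 92 mm high; origin centre of the underside. Bystander: leave alone.
- long_strip: Long thin pale timber strip 40 x 180 (its y) x 22 mm; origin centre of the underside. Bystander, not the square timber: leave alone.
- dark_drill: Loose dark twist drill 12 x 140 (its y) x 12 mm lying on the bench; origin middle of its underside. Bystander: leave alone.
Things that resemble listed ones, but are neither listed nor needed, are in the scene too. What is shaped like the plane but green or purple is not meant.

How it is judged (in metres and radians):
At the end, for the whole second after the job is handed in: Block flat on board, end to the fence; timber flat on it along the fence; both within 15 mm of fence, 15 (18) mm of mid-line. Plane flat on pad, centred to 15 mm. All square to 0.15 rad. Measure upright in the gap, within 75 mm of level with both centres, touching none. Released, at rest (x of packing_block in the frame of planing_board between -0.008 and 0.014 m and y of packing_block in the frame of planing_board between -0.015 and 0.015 m and z of packing_block in the frame of planing_board between 0.007 and 0.018 m and angle between the y axis of packing_block and the x axis of planing_board, either way round below 0.15 rad and angle between each of packing_block, square_timber, plane's own z axis and vertical below 0.08 rad and x of square_timber in the frame of planing_board between 0.0145 and 0.037 m and y of square_timber in the frame of planing_board between -0.018 and 0.018 m and z of square_timber in the frame of planing_board between 0.027 and 0.038 m and angle between the y axis of square_timber and the y axis of planing_board, either way round below 0.15 rad and x of plane in the frame of vice_pad between -0.015 and 0.015 m and y of plane in the frame of vice_pad between -0.015 and 0.015 m and z of plane in the frame of vice_pad between 0.017 and 0.028 m and angle between the y axis of plane and the y axis of vice_pad, either way round below 0.15 rad and x of measure in the frame of planing_board between -0.075 and 0.075 m and y of measure in the frame of vice_pad between -0.075 and 0.075 m and height (world z) of measure between -0.005 and 0.008 m and angle between measure's own z axis and vertical below 0.1 rad and ((y of measure in the frame of planing_board below -0.09 m and x of measure in the frame of vice_pad above 0.05 m) or (y of measure in the frame of planing_board above 0.09 m and x of measure in the frame of vice_pad below -0.05 m)) and contact force between measure and planing_board below 0.1 N and contact force between measure and vice_pad below 0.1 N and contact force between measure and plane below 0.1 N and linear speed of each of packing_block, square_timber, plane, measure below 0.02 m/s and angular speed of each of packing_block, square_timber, plane, measure below 0.2 rad/s).
It fails at once if the jar of screws was moved by more than 25 mm (distance of jar from where it was at the start of the episode above 0.025 m).
It fails at once if the long thin strip was moved by more than 25 mm (distance of long_strip from where it was at the start of the episode above 0.025 m).
It fails at once if the loose drill bit was moved by more than 25 mm (distance of dark_drill from where it was at the start of the episode above 0.025 m).
It also fails if it takes over 99 s, if anything falls off the work surface, if the arm or the gripper's body presses on something with over 40 N, if the wrist force passes 120 N, or if a joint passes its speed limit or range.

### The arm

A 6-joint arm with a two-finger parallel gripper is mounted at the origin on a cart in front of the work surface, level with it; the furniture and walls round the work are solid. World frame = base frame: x ahead of the robot, y to its left, z up, the work surface at z = 0. Lengths are in mm, angles in rad, forces in N, time in s.
With the tool pointing down it reaches from about 300 to 875 mm from the base axis. Payload 6.4 kg.
Tool frame: the origin (TCP) lies between the finger pads; the fingertips stand robot.finger_overhang ahead of it and the grasp point (between the pads) lies 3 mm ahead of it (robot.finger_overhang is the distance from the TCP to the fingertips, in mm); z points along the fingers, y is the line along which they close (so a half turn about z gives the same grasp; the last joint's range is limited). The gripper opens to 85 mm and grips with 20 to 120 N. Pads are 22 mm wide; open, the fingers measure 114 mm over their backs; the gripper's body (76 mm by 85 mm) begins 54 mm behind the grasp point. The pads swing forward as they close: fully open they stand 13 mm farther back than shut.
Start: joints at [-1.331, 0.181, 1.607, -0, 1.354, -0.206], TCP at [247.946, -518.81, 253.288] pointing down, gripper open.
Joint ranges: [-2.99, 2.99], [-0.89, 2.07], [0.3, 2.58], [-1.14, 4.28], [0, 2.63], [-3.12, 3.12]. Speed limits (rad/s): [2.57, 2.57, 3.01, 3.14, 3.14, 3.14].

### API

Orientations are given as [roll, pitch, yaw] about the fixed x, y, z axes, in that order (R = Rz(yaw) Ry(pitch) Rx(roll)).
In Python, from cell import state, grab_frame, job, robot gives the robot as it stands. The module is installed in compiled form; this text tells all that it offers.
- The arm moves only by the shell command python3 -m pendant 'ROWS' [OPENING]. ROWS is JSON, a list of rows, each an object of numbers: "x", "y", "z": the shift along the tool's x, y, z in units of 0.1 m (1.0 is 0.1 m); "twist": the turn about the tool's z in units of 180 degrees (1.0 is 180 degrees). In form: [{"x": .., "y": .., "z": .., "twist": ..}, ...]. A call has 1 to 10 rows; each row is the pose to reach, as a shift and turn from the pose commanded when the call began, along the tool's axes at that moment, turning the shorter way round; what a row does not reach only later rows make up. A row lasts 1/8 s, in which the tool goes at most 62.5 mm and 10.7 degrees, less where a joint would pass 70% of its speed; a pose out of reach is approached as far as the arm can. A call with a number of a shift or a turn outside -1 to 1 is refused whole. A call with a gripper value outside its range is refused whole. OPENING is the opening, from 0 (shut) to 1 (fully open), set as the call begins (- or left out, the last holds). The fingers move at their own pace and stop on an object; the grip force is fixed at half the most. Time passes only in rows, so rows that repeat a pose let the fingers close. It gives the time, the measured TCP pose, the force, the opening and the grip force at its end, in the units of the state.
- state(): the state, without advancing time (a new reading comes with each control period).
- grab_frame(name): name is "scene" or "top" or "wrist"; returns a dict with "color" (400x640x3 uint8, blue, green, red), "K" (3x3 intrinsics, pixels), "R" (3x3) and "t" (3): a world point X has camera coordinates R X + t. Camera axes: x right, y down, z forward; pixel columns grow to the right and rows downward; lengths in mm; the calibration is good to about 2 mm. A picture is of the moment at which its call begins. There is no depth.
- job.close_job(): hands the job in; it is judged then, once.
The state is a dict: "clock": time; "joint_pos": joint angles; "joint_velocities": joint speeds; "tau": joint torques, N m; "eef_pos": TCP position; "eef_rot": TCP orientation; "contact_force": force on the tool from outside, world axes, zero at the start; "torque": the same for the moment, N m; "finger_gap": opening from 0.0 (shut) to 1.0 (fully open); "gripper_force": force on a finger pad.
Only numpy, scipy, OpenCV 4.12 (cv2) and the standard library are available. Lean on these libraries where they do the work, as an engineer would, in place of code of your own. Each camera call takes 0.05 s, during which the arm holds its last target. There are 200 camera calls.

## Working session

There is one attempt and no reset: what is moved stays moved. The work goes in short steps, Python scripts to look and compute and a shell command to move; the robot and the scene stay as the last step left them, time stands still between calls to the robot, and variables do not carry over. Pictures are saved under pics/ and viewed, at most 14 in all, crops included, and the job is handed in when it is done.

```bash
mkdir -p pics
python3 - <<'E'
from cell import state, grab_frame, robot
import cv2,pickle
s=state();print(s['eef_pos'],s['eef_rot'],s['finger_gap'],robot.finger_overhang)
for n in("scene","top"):
    f=grab_frame(n);cv2.imwrite(f"pics/{n}0.png",f["color"]);pickle.dump(f,open(f"{n}0.pkl","wb"));print(n,f["K"],f["R"],f["t"])
E
```

```text
[ 247.81102282 -518.29010964  252.37992552] [-3.13988219e+00 -3.66433974e-04  4.45753609e-01] 1.0075488907727064 22.0
scene [[393.67046552   0.         320.68385203]
 [  0.         393.67046552 199.73916874]
 [  0.           0.           1.        ]] [[-0.94895001  0.31522963  0.01114284]
 [ 0.26038635  0.80281251 -0.53636837]
 [-0.17802481 -0.50608533 -0.84391043]] [ 483.96703973  -10.62869532 1719.75326515]
top [[435.51634455   0.         319.70480479]
 [  0.         435.51634455 195.38775007]
 [  0.           0.           1.        ]] [[ 1.52071365e-02 -9.99884052e-01 -7.91445856e-04]
 [-9.90237600e-01 -1.49507288e-02 -1.38585610e-01]
 [ 1.38557708e-01  2.89120972e-03 -9.90350141e-01]] [-123.9996056   475.29575399 1389.22715714]
```

View pics/top0.png

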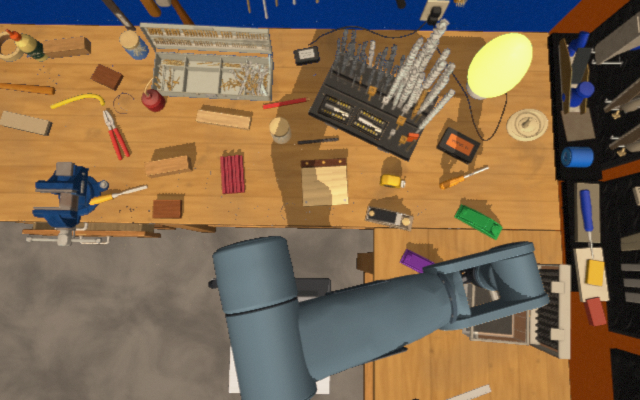

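View pics/scene0.png

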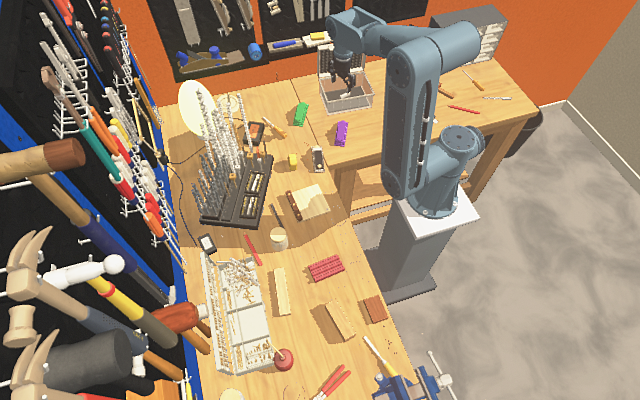

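The top view shows the board at (325,182), pad (232,173), block (168,209), timber (168,165), measure (393,181), plane (388,216), strip (223,117), jar (280,130) and drill (318,141). The scene view shows the same things. I'll enlarge both.

Run:
```python
import cv2
a=cv2.imread("pics/top0.png")[100:240,140:420];cv2.imwrite("pics/topc.png",cv2.resize(a,(784,392),interpolation=cv2.INTER_CUBIC))
b=cv2.imread("pics/scene0.png")[130:350,240:400];cv2.imwrite("pics/scenec.png",cv2.resize(b,(432,594),interpolation=cv2.INTER_CUBIC))
```

```text
(no output)
```

View pics/topc.png

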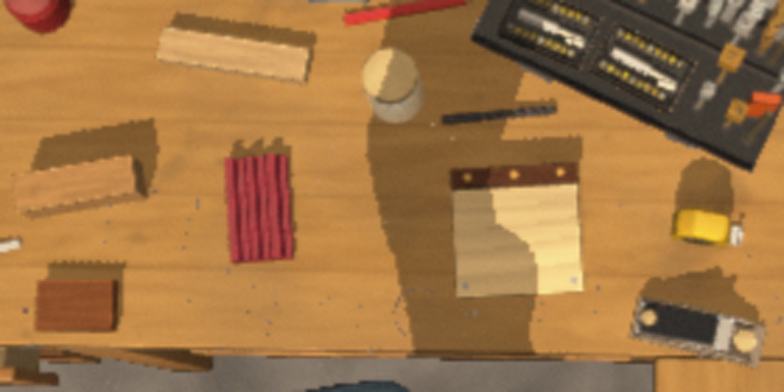

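View pics/scenec.png

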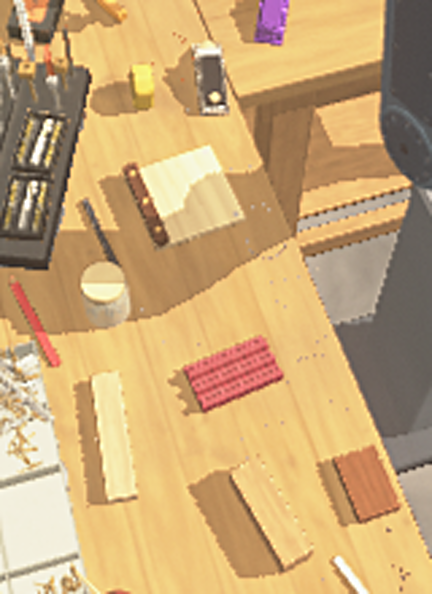

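The crops give usable outlines: pad corners at crop (228,157)–(293,260), board (455,165)–(580,297), and the plane lying at a slant near (697,328). Coarse positions come next, from top-view masks and rays.

```bash
cat > h.py <<'E'
import numpy as np,cv2,pickle
def ray(f,p):
    d=np.linalg.solve(f["K"],np.r_[p,1.]);R=f["R"];return -R.T@f["t"],R.T@d
def onz(f,p,z):
    o,d=ray(f,p);return o+d*(z-o[2])/d[2]
def tri(fs,ps):
    A=np.zeros((3,3));b=np.zeros(3)
    for f,p in zip(fs,ps):
        o,d=ray(f,p);d=d/np.linalg.norm(d);M=np.eye(3)-np.outer(d,d);A+=M;b+=M@o
    return np.linalg.solve(A,b)
def proj(f,X):
    c=f["R"]@X+f["t"];c=f["K"]@c;return c[:2]/c[2]
def go(s,target,yaw):
    """shift in tool axes (0.1 m) and twist (half-turns) to reach world target/yaw, tool down"""
    from scipy.spatial.transform import Rotation as Ro
    R=Ro.from_euler('xyz',s["eef_rot"]).as_matrix()
    d=R.T@(np.array(target)-s["eef_pos"])/100
    cy=np.arctan2(R[1,1],R[0,1]) # world direction of tool y
    dy=(yaw-cy+np.pi/2)%np.pi-np.pi/2
    return d.round(3),round(-dy/np.pi,3)
E
python3 - <<'E'
from h import *
from cell import grab_frame,state
f=pickle.load(open("top0.pkl","rb"))
P={"pad":((260,208),22),"board":((517,231),12),"block":((76,305),20),"timber":((76,182),45),"plane":((697,328),45),"measure":((702,226),65),"jar":((390,75),92),"strip":((235,52),22),"drill":((499,113),12)}
for k,(p,z) in P.items(): print(k,onz(f,(p[0]/2.8+140,p[1]/2.8+100),z).round(0))
g=grab_frame("wrist");cv2.imwrite("pics/w0.png",g["color"]);print(g["K"],g["R"],g["t"],-g["R"].T@g["t"])
from scipy.spatial.transform import Rotation as Ro
s=state();R=Ro.from_euler('xyz',s["eef_rot"]).as_matrix()
print(R,"cam in tool",R.T@(-g["R"].T@g["t"]-s["eef_pos"]),"\n",g["R"]@R)
E
```

```text
pad [545. 172.  22.]
board [ 524. -132.   12.]
block [427. 383.  20.]
timber [568. 384.  45.]
plane [ 408. -340.   45.]
measure [ 524. -344.   65.]
jar [689.  16.  92.]
strip [736. 210.  22.]
drill [ 667. -109.   12.]
[[289.44279939   0.         317.61527681]
 [  0.         289.44279939 200.83629874]
 [  0.           0.           1.        ]] [[ 0.43094249 -0.90237793 -0.00162759]
 [-0.86807468 -0.41505176  0.27235708]
 [-0.24644455 -0.11595737 -0.96219487]] [-574.69657227  -35.66227487  378.55022144] [ 309.99529131 -489.49950492  373.01658438]
[[ 9.02254810e-01  4.31203156e-01 -3.09397757e-04]
 [ 4.31203179e-01 -9.02253933e-01  1.28813034e-03]
 [ 2.76290527e-04 -1.29563510e-03 -9.99999122e-01]] cam in tool [  68.57873567    0.5456185  -120.40661587] 
 [[-2.88747342e-04  9.99999903e-01  3.31876256e-04]
 [-9.62120949e-01 -1.87332818e-04 -2.72622898e-01]
 [-2.72622810e-01 -3.98024236e-04  9.62120910e-01]]
```

View pics/w0.png

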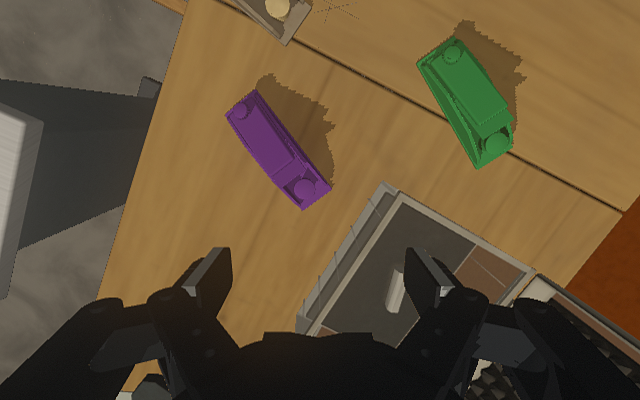

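The wrist camera looks ahead of the fingers, with image up along tool +x, and sees the corner of the plane at the top (280,10). Next is a sweep over the bench, taking a wrist frame at each stop.

```bash
cat > snap.py <<'E'
import sys,pickle,cv2
from cell import grab_frame,state
f=grab_frame("wrist");s=state();f["s"]=s;n=sys.argv[1]
pickle.dump(f,open(n+".pkl","wb"));cv2.imwrite(f"pics/{n}.png",f["color"]);print(n,s["clock"],s["eef_pos"].round(1),s["eef_rot"].round(3))
E
M="python3 -m pendant"
$M '[{"x":0.35,"y":-0.16,"z":-0.08},{"x":0.71,"y":-0.32,"z":-0.17},{"x":0.71,"y":-0.32,"z":-0.17}]' >/dev/null
$M '[{"x":0.35,"y":-0.16,"z":-0.08},{"x":0.71,"y":-0.32,"z":-0.17},{"x":0.71,"y":-0.32,"z":-0.17}]' >/dev/null
$M '[{"x":0.35,"y":-0.16,"z":-0.08,"twist":0.05},{"x":0.71,"y":-0.32,"z":-0.17,"twist":0.1},{"x":0.71,"y":-0.32,"z":-0.17,"twist":0.142},{"x":0.71,"y":-0.32,"z":-0.17,"twist":0.142},{"x":0.71,"y":-0.32,"z":-0.17,"twist":0.142}]'
python3 snap.py A1
$M '[{"y":-0.5},{"y":-0.95},{"y":-0.95}]' >/dev/null
$M '[{"y":-0.5},{"y":-0.95},{"y":-0.95},{"y":-0.95}]' >/dev/null
python3 snap.py A2
for i in 1; do :; done
$M '[{"y":-0.45},{"y":-0.875},{"y":-0.875}]' >/dev/null
$M '[{"y":-0.45},{"y":-0.875},{"y":-0.875}]' >/dev/null
$M '[{"y":-0.45},{"y":-0.875},{"y":-0.875}]' >/dev/null
$M '[{"y":-0.45},{"y":-0.875},{"y":-0.875},{"y":-0.875},{"y":-0.875}]' >/dev/null
python3 snap.py B1
$M '[{"y":-0.4},{"y":-0.75},{"y":-0.75}]' >/dev/null
$M '[{"y":-0.4},{"y":-0.75},{"y":-0.75},{"y":-0.75}]'
python3 snap.py B2
python3 -c "
import cv2,numpy as np
a=[cv2.imread(f'pics/{n}.png')[:300] for n in('A1','A2','B1','B2')]
cv2.imwrite('pics/m.png',cv2.resize(np.vstack([np.hstack(a[:2]),np.hstack(a[2:])]),(800,375),interpolation=cv2.INTER_AREA))"
```

```text
clock: 0.78
eef_pos: [297.9, -459.4, 270.0]
eef_rot: [-3.141, 0.0, 0.002]
contact_force: [-0.4, -0.1, 0.2]
finger_gap: 1.001
gripper_force: 0.0
A1 0.825 [ 297.9 -459.5  270. ] [-3.141e+00  0.000e+00  1.000e-03]
A2 0.875 [ 297.8 -459.5  270. ] [-3.141e+00  0.000e+00  1.000e-03]
B1 0.925 [ 297.8 -459.5  270. ] [-3.141  0.     0.   ]
B2 0.975 [ 297.9 -459.5  270.1] [-3.141  0.    -0.   ]invalid input
invalid input
invalid input
invalid input
invalid input
invalid input
invalid input
invalid input
invalid input
invalid input
```

View pics/m.png

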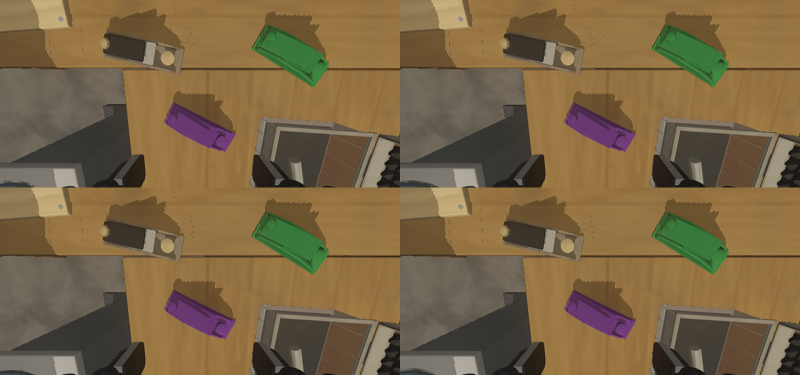

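The picture shows four copies of the same view, because calls whose rows lack a key are refused. I'll write all four keys and repeat the sweep.

```bash
M="python3 -m pendant"
$M '[{"x":0.5,"y":-0.4,"z":-0.15,"twist":0},{"x":0.9,"y":-0.6,"z":-0.3,"twist":0},{"x":1,"y":-0.6,"z":-0.3,"twist":0}]' 
$M '[{"x":0,"y":-0.6,"z":0,"twist":0},{"x":0,"y":-0.6,"z":0,"twist":0},{"x":0,"y":-0.6,"z":0,"twist":0}]' >/dev/null
python3 snap.py A1
$M '[{"x":0,"y":-0.5,"z":0,"twist":0},{"x":0,"y":-0.95,"z":0,"twist":0}]' >/dev/null
$M '[{"x":0,"y":-0.5,"z":0,"twist":0},{"x":0,"y":-0.95,"z":0,"twist":0},{"x":0,"y":-0.95,"z":0,"twist":0},{"x":0,"y":-0.95,"z":0,"twist":0}]' >/dev/null
python3 snap.py A2
$M '[{"x":0,"y":-0.5,"z":0,"twist":0},{"x":0,"y":-0.9,"z":0,"twist":0}]' >/dev/null
$M '[{"x":0,"y":-0.5,"z":0,"twist":0},{"x":0,"y":-0.9,"z":0,"twist":0}]' >/dev/null
$M '[{"x":0,"y":-0.5,"z":0,"twist":0},{"x":0,"y":-0.9,"z":0,"twist":0}]' >/dev/null
$M '[{"x":0,"y":-0.5,"z":0,"twist":0},{"x":0,"y":-0.9,"z":0,"twist":0},{"x":0,"y":-0.9,"z":0,"twist":0},{"x":0,"y":-0.9,"z":0,"twist":0}]' >/dev/null
python3 snap.py B1
$M '[{"x":0,"y":-0.4,"z":0,"twist":0},{"x":0,"y":-0.75,"z":0,"twist":0}]' >/dev/null
$M '[{"x":0,"y":-0.4,"z":0,"twist":0},{"x":0,"y":-0.75,"z":0,"twist":0},{"x":0,"y":-0.75,"z":0,"twist":0},{"x":0,"y":-0.75,"z":0,"twist":0}]' 
python3 snap.py B2
python3 -c "
import cv2,numpy as np
a=[cv2.imread(f'pics/{n}.png')[:300] for n in('A1','A2','B1','B2')]
cv2.imwrite('pics/m2.png',cv2.resize(np.vstack([np.hstack(a[:2]),np.hstack(a[2:])]),(800,375),interpolation=cv2.INTER_AREA))"
```

```text
clock: 1.35
eef_pos: [400.5, -398.6, 301.9]
eef_rot: [3.14, -0.002, 0.003]
contact_force: [-0.4, 0.0, 0.2]
finger_gap: 0.997
gripper_force: 0.0
A1 1.775 [ 397.9 -340.5  300.4] [ 3.141e+00  0.000e+00 -1.000e-03]
A2 2.575 [ 398.5 -150.8  300.5] [ 3.141e+00 -0.000e+00 -2.000e-03]
B1 3.875 [399.1 209.4 300. ] [ 3.141e+00  0.000e+00 -2.000e-03]
clock: 4.62
eef_pos: [399.0, 359.2, 300.1]
eef_rot: [3.141, 0.0, -0.002]
contact_force: [0.1, 0.3, -0.5]
finger_gap: 1.001
gripper_force: 0.0
B2 4.675 [399.  359.1 300.2] [ 3.141e+00  0.000e+00 -2.000e-03]
```

View pics/m2.png

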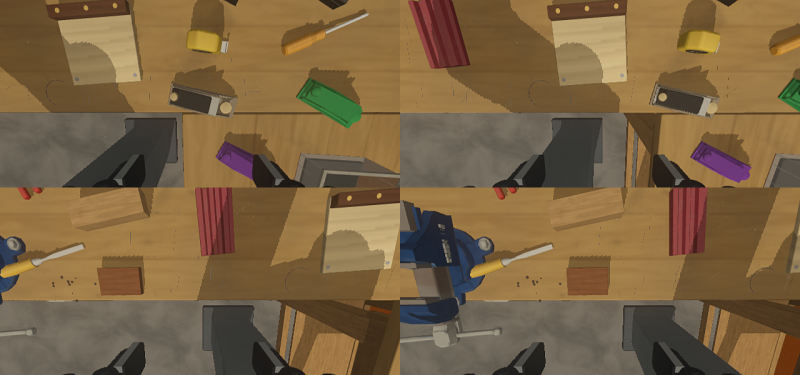

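The tiles show the board, fence, measure and plane in A1/A2, and the block, pad and timber in B1/B2, but the timber and pad are cut off at the top. I'll sweep back 100 mm farther out, which also gives more baselines.

```bash
M="python3 -m pendant"
$M '[{"x":0.5,"y":0,"z":0,"twist":0},{"x":1,"y":0,"z":0,"twist":0},{"x":1,"y":0,"z":0,"twist":0},{"x":1,"y":0,"z":0,"twist":0}]' >/dev/null
python3 snap.py B3
$M '[{"x":0,"y":0.5,"z":0,"twist":0},{"x":0,"y":0.75,"z":0,"twist":0}]' >/dev/null
$M '[{"x":0,"y":0.5,"z":0,"twist":0},{"x":0,"y":0.75,"z":0,"twist":0},{"x":0,"y":0.75,"z":0,"twist":0},{"x":0,"y":0.75,"z":0,"twist":0}]' >/dev/null
python3 snap.py B4
for k in 1; do
$M '[{"x":0,"y":0.5,"z":0,"twist":0},{"x":0,"y":0.9,"z":0,"twist":0}]'
$M '[{"x":0,"y":0.5,"z":0,"twist":0},{"x":0,"y":0.9,"z":0,"twist":0}]'
$M '[{"x":0,"y":0.5,"z":0,"twist":0},{"x":0,"y":0.9,"z":0,"twist":0}]'
$M '[{"x":0,"y":0.5,"z":0,"twist":0},{"x":0,"y":0.9,"z":0,"twist":0},{"x":0,"y":0.9,"z":0,"twist":0},{"x":0,"y":0.9,"z":0,"twist":0}]'
done >/dev/null
python3 snap.py A3
$M '[{"x":0,"y":0.5,"z":0,"twist":0},{"x":0,"y":0.95,"z":0,"twist":0}]' >/dev/null
$M '[{"x":0,"y":0.5,"z":0,"twist":0},{"x":0,"y":0.95,"z":0,"twist":0},{"x":0,"y":0.95,"z":0,"twist":0},{"x":0,"y":0.95,"z":0,"twist":0}]' >/dev/null
python3 snap.py A4
python3 -c "
import cv2,numpy as np
a=[cv2.imread(f'pics/{n}.png')[:240] for n in('A3','A4','B4','B3')]
cv2.imwrite('pics/m3.png',cv2.resize(np.vstack([np.hstack(a[:2]),np.hstack(a[2:])]),(800,300),interpolation=cv2.INTER_AREA))"
cat > rect.py <<'E'
from h import *
def seg(f,name,rows=None):
    c=cv2.cvtColor(f["color"],cv2.COLOR_BGR2HSV).astype(int);h,s,v=c[...,0],c[...,1],c[...,2]
    m={"pad":((h>165)|(h<4))&(s>120)&(v>40),"block":(h<=10)&(h>=3)&(s>120)&(v>60),"plane":(s<70),
       "measure":(h>20)&(h<32)&(s>150)&(v>60),"board":(h>=18)&(h<30)&(s>60)&(s<150)}[name]
    return m.astype(np.uint8)
def blob(m,near):
    m=cv2.morphologyEx(m,cv2.MORPH_OPEN,np.ones((3,3)));n,l,st,ce=cv2.connectedComponentsWithStats(m)
    k=[i for i in range(1,n) if st[i,4]>150]
    i=min(k,key=lambda i:np.hypot(*(ce[i]-near)));return (l==i).astype(np.uint8),st[i],ce[i]
E
python3 - <<'E'
from rect import *
X={"pad":(545,172,22),"board":(524,-132,12),"block":(427,383,20),"plane":(408,-340,40),"measure":(524,-344,60)}
for n in("A1","A2","A3","A4","B1","B2","B3","B4"):
    f=pickle.load(open(n+".pkl","rb"))
    for k,x in X.items():
        p=proj(f,np.array(x,float))
        if not(30<p[0]<610 and 15<p[1]<260):continue
        try:m,st,ce=blob(seg(f,k),p)
        except ValueError: print(n,k,"none");continue
        q=[onz(f,c,x[2]) for c in cv2.boxPoints(cv2.minAreaRect(cv2.findContours(m,0,1)[0][0]))]
        hsv=cv2.cvtColor(f["color"],cv2.COLOR_BGR2HSV)[int(p[1]),int(p[0])]
        print(n,k,p.round(),"ce",ce.round(),st,"hsv",hsv,"w",np.mean(q,0).round(0)[:2])
E
```

```text
B3 5.225 [498.  359.8 300.4] [ 3.141e+00  1.000e-03 -1.000e-03]
B4 6.025 [498.  211.6 300.6] [-3.141e+00 -1.000e-03  1.000e-03]
A3 7.325 [ 498.5 -148.   300.1] [-3.141e+00  0.000e+00  1.000e-03]
A4 8.125 [ 498.8 -337.5  300.2] [-3.141e+00  0.000e+00  2.000e-03]
A1 board [157.  73.] ce [205.  79.] [   92     0   223   179 22800] hsv [ 20  99 186] w [ 496. -189.]
A1 plane [317. 165.] ce [342. 169.] [333 154  19  31 385] hsv [16 75 58] w [ 402. -373.]
A1 measure [320.  67.] ce [326.  65.] [ 298   47   58   40 1754] hsv [ 22 170 191] w [ 525. -351.]
A2 pad [59. 55.] ce [63. 52.] [  14    0   97  110 7035] hsv [  1 169  89] w [545. 167.]
A2 board [302.  74.] ce [344.  76.] [  183     0   283   180 25896] hsv [ 20  97 195] w [ 496. -160.]
A2 plane [460. 165.] ce [487. 170.] [477 156  21  30 351] hsv [16 70 62] w [ 401. -377.]
A2 measure [485.  68.] ce [479.  65.] [ 444   47   69   40 1980] hsv [ 22 169 204] w [ 526. -336.]
A3 pad [ 79. 136.] ce [ 83. 132.] [  38   85   89   98 5720] hsv [  1 167  90] w [547. 167.]
A3 board [306. 151.] ce [358. 136.] [  230    14   256   228 24866] hsv [ 20
[... 747 characters left out ...]
 22  19 248] hsv [ 13 161 133] w [597. 546.]
B2 pad [466.  54.] ce [461.  51.] [ 431    0   61  109 5766] hsv [  0 139 143] w [543. 178.]
B2 block [299. 150.] ce [433.  90.] [431  72   5  36 157] hsv [ 13 159 133] w [504. 208.]
B3 pad [456. 136.] ce [453. 132.] [ 428   85   52   97 4381] hsv [  2 145 102] w [546. 176.]
B3 block [301. 218.] ce [158.  53.] [ 125    8   71   95 2238] hsv [ 12 158 129] w [643. 557.]
B4 pad [346. 136.] ce [344. 131.] [ 315   85   58   98 4263] hsv [  2 167  90] w [546. 173.]
B4 board [562. 151.] ce [550. 159.] [  416    79   224   163 17937] hsv [ 19  98 193] w [ 509. -107.]
B4 block [200. 218.] ce [338. 165.] [331 147  16  33 319] hsv [ 13 162 131] w [508. 182.]
```

View pics/m3.png

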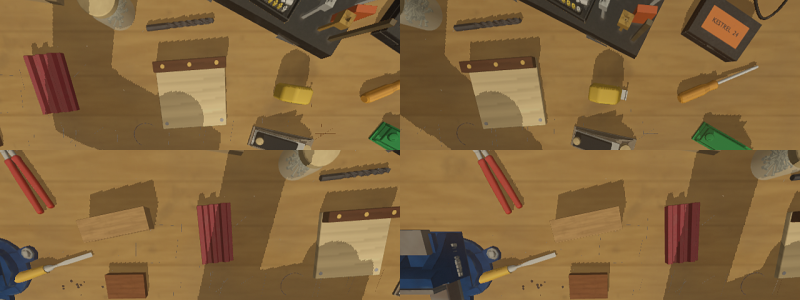

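The view now shows the whole board (A3 tile 155–225, 58–128), pad, timber, block, measure and plane. I'll make a tiled enlargement to pick edges, and fit the pad by mask.

Run:
```python
import cv2,numpy as np
T=[("A3",240,82),("A4",85,82),("A3",385,115),("A4",265,115),("B4",120,70),("B3",245,75)]
t=[]
for n,u,v in T:
    a=cv2.imread(f"pics/{n}.png")[v:v+150,u:u+133];a=cv2.convertScaleAbs(a,alpha=1.3)
    t.append(cv2.resize(a,(266,300),interpolation=cv2.INTER_CUBIC))
cv2.imwrite("pics/t1.png",np.vstack([np.hstack(t[:3]),np.hstack(t[3:])]))
```

```text
(no output)
```

View pics/t1.png

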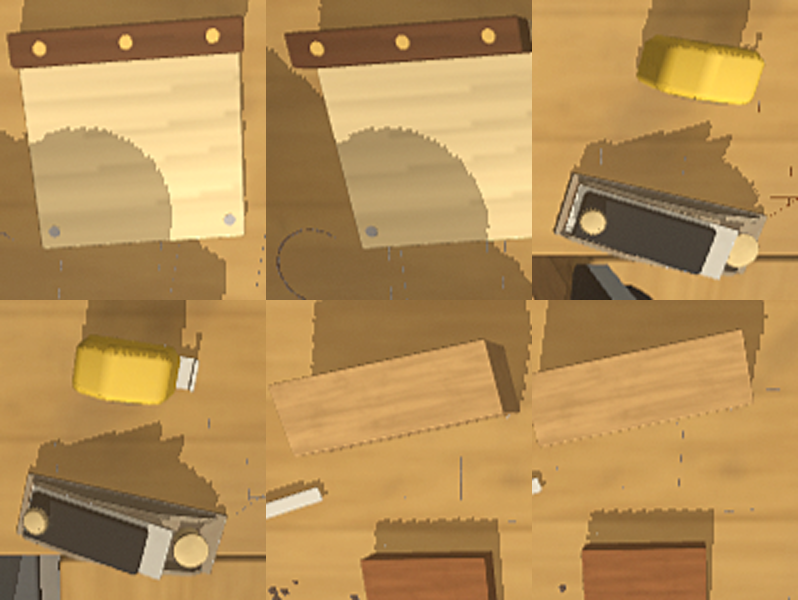

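The tiles show fence screws at A3 tile (40,48), (125,42), (213,36), the plane's knobs and corners, the timber top corners, and the measure with its hook towards the right (world −y). I'll triangulate these.

Run:
```python
from rect import *
F={n:pickle.load(open(n+".pkl","rb")) for n in("A3","A4","B3","B4")}
O={"A3b":(240,82),"A4b":(85,82),"A3p":(385,115),"A4p":(265,115),"B4":(120,70),"B3":(245,75)}
def t(a,p,b,q):
    g=lambda k,x:(O[k][0]+x[0]/2-.25,O[k][1]+x[1]/2-.25)
    return tri((F[a[:2]],F[b[:2]]),(g(a,p),g(b,q))).round(1)
print("screws",*[t("A3b",p,"A4b",q) for p,q in [((40,48),(51,48)),((125,42),(136,42)),((213,36),(222,36))]])
print("dotL",t("A3b",(55,231),"A4b",(105,231)), "nearL",t("A3b",(44,250),"A4b",(97,250)))
f=F["A3"]
g=lambda k,x,z:onz(F[k[:2]],(O[k][0]+x[0]/2-.25,O[k][1]+x[1]/2-.25),z).round(1)
print("board near L,R",g("A3b",(44,250),12),g("A3b",(243,236),12),"dotR",g("A3b",(229,219),12),"fence ends back",g("A3b",(8,34),34),g("A3b",(242,15),34),"front",g("A3b",(12,68),34),g("A3b",(242,52),34))
print("plane BL,BR,FL,knobF,knobR",*[t("A3p",p,"A4p",q) for p,q in [((44,172),(30,175)),((233,215),(227,215)),((25,232),(17,236)),((61,223),(35,222)),((210,250),(190,250))]])
for k,P in {"A3p":[(44,172),(233,215),(25,232)],"A4p":[(30,175),(227,215),(17,236),(208,275)]}.items(): print([g(k,p,32)[:2] for p in P])
print("timber BR,FR,FL",*[t("B4",p,"B3",q) for p,q in [((218,40),(210,30)),((239,111),(220,104)),((30,155),(5,145))]], "BL",g("B4",(2,83),45))
for n,z in(("A3",60),("A4",60)):
    m,st,ce=blob(seg(F[n],"measure"),proj(F[n],np.array((530,-345,60.))));r=cv2.minAreaRect(cv2.findContours(m,0,1)[0][0]);print("measure",n,r,*[onz(F[n],c,65)[:2].round(0) for c in cv2.boxPoints(r)])
for n in("B3","B4"):
    m,st,ce=blob(seg(F[n],"pad"),proj(F[n],np.array((545,172,22.))))
    m=cv2.morphologyEx(seg(F[n],"pad"),cv2.MORPH_CLOSE,np.ones((5,5)));m,st,ce=blob(m,proj(F[n],np.array((545,172,22.))))
    r=cv2.minAreaRect(cv2.findContours(m,0,1)[0][0]);b=[onz(F[n],c,22)[:2].round(0) for c in cv2.boxPoints(r)];print("pad",n,*b,np.mean(b,0))
```

```text
screws [583.2 -75.6  35.2] [ 586.9 -129.4   34.1] [ 590.4 -184.9   35.6]
dotL [457.4 -75.6  13.6] nearL [442.6 -66.6  12.7]
board near L,R [442.4 -66.5  12. ] [ 453.2 -212.9   12. ] dotR [ 466.  -202.2   12. ] fence ends back [591.7 -55.7  34. ] [ 602.9 -202.9   34. ] front [571.1 -56.8  34. ] [ 580.9 -203.8   34. ]
plane BL,BR,FL,knobF,knobR [ 448.8 -281.8    5.6] [ 414.2 -431.8    0.6] [ 401.4 -270.6    8.2] [ 420.5 -288.    33.7] [ 397.9 -399.8   30.1]
[array([ 457.4, -273.3]), array([ 425.6, -410.6]), array([ 412.5, -263.4])]
[array([ 455.3, -285.4]), array([ 425.8, -424.8]), array([ 409.5, -274.5]), array([ 378.9, -413.5])]
timber BR,FR,FL [601.1 319.1  44.6] [558.2 310.9  39. ] [531.4 450.5  37.1] BL [576.1 455.3  45. ]
measure A3 ((468.83782958984375, 149.9729766845703), (61.15642547607422, 28.276626586914062), 9.462322235107422) [ 520. -295.] [ 553. -296.] [ 542. -370.] [ 508. -371.]
measure A4 ((327.65997314453125, 150.3800048828125), (51.47737503051758, 30.829858779907227), 8.130102157592773) [ 516. -317.] [ 553. -322.] [ 544. -384.] [ 507. -380.]
pad B3 [609. 223.] [610. 151.] [484. 129.] [482. 208.] [546.25 177.75]
pad B4 [604. 215.] [610. 146.] [489. 128.] [481. 202.] [546.   172.75]
```

Board: centre (523,−134.5), yaw about 0.07. Pad: centre (546,172.5), long axis 0.115 from world x. Plane: centre (408,−351), axis angle 1.344. I'll start with the plane.

```bash
python3 -m pendant '[{"x":-0.45,"y":0.07,"z":0.45,"twist":-0.06},{"x":-0.9,"y":0.135,"z":0.9,"twist":-0.12},{"x":-0.9,"y":0.135,"z":1,"twist":-0.18},{"x":-0.9,"y":0.135,"z":1,"twist":-0.24},{"x":-0.9,"y":0.135,"z":1,"twist":-0.30},{"x":-0.9,"y":0.135,"z":1,"twist":-0.36},{"x":-0.9,"y":0.135,"z":1,"twist":-0.42},{"x":-0.9,"y":0.135,"z":1,"twist":-0.428},{"x":-0.9,"y":0.135,"z":1,"twist":-0.428},{"x":-0.9,"y":0.135,"z":1,"twist":-0.428}]' 1
python3 snap.py P1
python3 -c "
from h import *
from cell import state
s=state();print(go(s,(408,-351,100),-0.227),s['joint_pos'])"
```

```text
clock: 9.38
eef_pos: [408.4, -352.5, 200.4]
eef_rot: [3.142, 0.0, 1.343]
contact_force: [0.2, 0.7, 0.4]
finger_gap: 1.005
gripper_force: 0.0
P1 9.425 [ 408.4 -352.6  200.3] [3.142 0.    1.343]
(array([ 0.015, -0.007,  1.003]), np.float64(-0.0)) [-9.32417152e-01  1.56331737e-01  1.74752292e+00  9.43159430e-06
  1.23767130e+00 -7.04610302e-01]
```

View pics/P1.png

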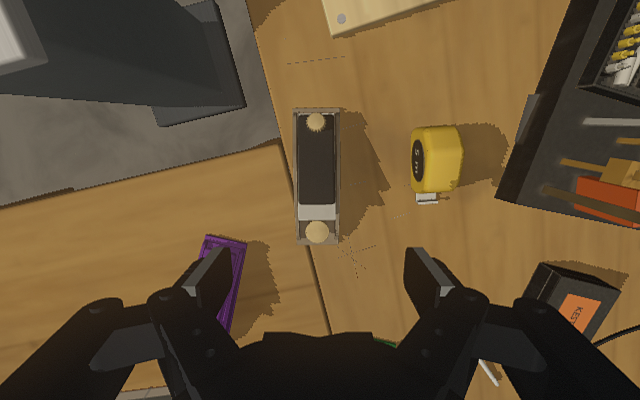

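The plane is aligned with the tool: it spans columns 295–339 and the fingers centre at about 318. Descend and grip.

```bash
M="python3 -m pendant"
$M '[{"x":0.015,"y":0,"z":0.5,"twist":0},{"x":0.015,"y":0,"z":0.86,"twist":0}]' >/dev/null
$M '[{"x":0,"y":0,"z":0.4,"twist":0},{"x":0,"y":0,"z":0.86,"twist":0},{"x":0,"y":0,"z":0.86,"twist":0},{"x":0,"y":0,"z":0.86,"twist":0}]'
$M '[{"x":0,"y":0,"z":0,"twist":0},{"x":0,"y":0,"z":0,"twist":0},{"x":0,"y":0,"z":0,"twist":0},{"x":0,"y":0,"z":0,"twist":0},{"x":0,"y":0,"z":0,"twist":0},{"x":0,"y":0,"z":0,"twist":0}]' 0
$M '[{"x":0,"y":0,"z":-0.1,"twist":0},{"x":0,"y":0,"z":-0.4,"twist":0},{"x":0,"y":0,"z":-0.8,"twist":0},{"x":0,"y":0,"z":-1,"twist":0},{"x":0,"y":0,"z":-1,"twist":0}]'
python3 -c "
from h import *
from cell import state
s=state();print(go(s,(546,172.5,125),0.115-1.571))"
```

```text
clock: 10.18
eef_pos: [409.2, -352.2, 29.6]
eef_rot: [3.14, 0.001, 1.344]
contact_force: [-0.2, -0.7, -0.2]
finger_gap: 0.998
gripper_force: 0.0
clock: 10.92
eef_pos: [409.0, -352.3, 30.1]
eef_rot: [3.14, 0.002, 1.344]
contact_force: [-2.2, 0.4, 8.6]
finger_gap: 0.547
gripper_force: 64.1
clock: 11.55
eef_pos: [409.2, -352.0, 129.9]
eef_rot: [3.139, 0.002, 1.344]
contact_force: [-0.3, -0.3, -8.0]
finger_gap: 0.551
gripper_force: 64.4
(array([5.419, 0.155, 0.038]), np.float64(0.391))
```

Held, with a gap of 47 mm. Carry it to the pad.

```bash
M="python3 -m pendant"
$M '[{"x":0.4,"y":0,"z":0,"twist":0},{"x":0.9,"y":0.03,"z":0,"twist":0}]' >/dev/null
$M '[{"x":0.5,"y":0,"z":0,"twist":0.04},{"x":0.9,"y":0.03,"z":0,"twist":0.08}]' >/dev/null
$M '[{"x":0.5,"y":0,"z":0,"twist":0},{"x":0.9,"y":0.03,"z":0,"twist":0},{"x":0.9,"y":0.03,"z":0,"twist":0},{"x":0.9,"y":0.03,"z":0,"twist":0}]' >/dev/null
python3 -c "
from h import *
from cell import state
s=state();print(s['eef_pos'],s['finger_gap'],go(s,(546,172.5,125),0.115-1.571))"
```

```text
[497.7701491  -98.43880167 126.9506933 ] 0.5486737027700135 (array([ 2.628, -0.816,  0.02 ]), np.float64(0.312))
```

```bash
M="python3 -m pendant"
$M '[{"x":0.45,"y":-0.14,"z":0,"twist":0},{"x":0.88,"y":-0.27,"z":0,"twist":0}]' >/dev/null
$M '[{"x":0.45,"y":-0.14,"z":0,"twist":0},{"x":0.88,"y":-0.27,"z":0,"twist":0}]' >/dev/null
$M '[{"x":0.45,"y":-0.14,"z":0,"twist":0.05},{"x":0.87,"y":-0.27,"z":0,"twist":0.1},{"x":0.87,"y":-0.27,"z":0,"twist":0.15},{"x":0.87,"y":-0.27,"z":0,"twist":0.2},{"x":0.87,"y":-0.27,"z":0,"twist":0.25},{"x":0.87,"y":-0.27,"z":0,"twist":0.3},{"x":0.87,"y":-0.27,"z":0,"twist":0.312},{"x":0.87,"y":-0.27,"z":0,"twist":0.312},{"x":0.87,"y":-0.27,"z":0,"twist":0.312}]'
python3 snap.py P2
python3 -c "
from h import *
from cell import state
s=state();print(s['eef_pos'],s['finger_gap'],go(s,(546,172.5,53),0.115-1.571))"
```

```text
clock: 14.18
eef_pos: [547.8, 171.1, 127.8]
eef_rot: [3.142, 0.001, 0.112]
contact_force: [0.4, 0.5, -5.9]
finger_gap: 0.544
gripper_force: 64.3
P2 14.225 [547.8 171.4 128. ] [3.142e+00 1.000e-03 1.130e-01]
[547.78461567 171.36505015 127.96871916] 0.5492753864698351 (array([-0.016, -0.013,  0.75 ]), np.float64(-0.001))
```

View pics/P2.png

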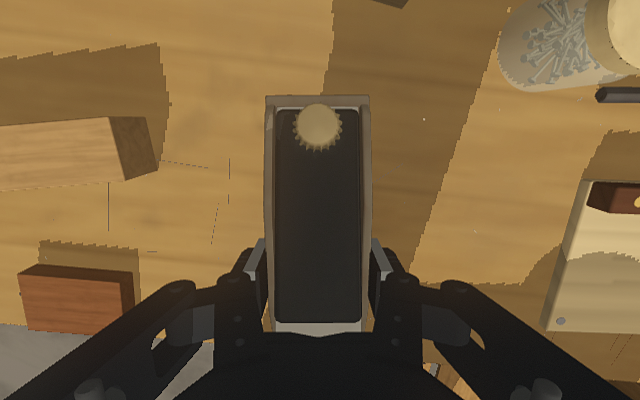

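The plane is held straight and covers the pad; the jar is clear at the upper right. Lower it and release.

```bash
M="python3 -m pendant"
$M '[{"x":-0.016,"y":-0.013,"z":0.3,"twist":0},{"x":-0.016,"y":-0.013,"z":0.6,"twist":0},{"x":-0.016,"y":-0.013,"z":0.7,"twist":0},{"x":-0.016,"y":-0.013,"z":0.74,"twist":0},{"x":-0.016,"y":-0.013,"z":0.75,"twist":0},{"x":-0.016,"y":-0.013,"z":0.75,"twist":0}]'
$M '[{"x":0,"y":0,"z":0,"twist":0},{"x":0,"y":0,"z":0,"twist":0},{"x":0,"y":0,"z":0,"twist":0},{"x":0,"y":0,"z":0,"twist":0}]' 1
$M '[{"x":0,"y":0,"z":-0.3,"twist":0},{"x":0,"y":0,"z":-0.9,"twist":0}]' >/dev/null
$M '[{"x":0,"y":0,"z":-0.5,"twist":0},{"x":-0.4,"y":0,"z":-0.9,"twist":0},{"x":-0.9,"y":0,"z":-0.9,"twist":0},{"x":-0.9,"y":0,"z":-0.9,"twist":0},{"x":-0.9,"y":0,"z":-0.9,"twist":0}]'
python3 snap.py P3
python3 -c "
import cv2
a=cv2.imread('pics/P3.png')[0:250,0:500];cv2.imwrite('pics/P3c.png',cv2.resize(a,(800,400),interpolation=cv2.INTER_CUBIC))"
```

```text
clock: 14.98
eef_pos: [547.0, 173.2, 54.4]
eef_rot: [3.142, -0.002, 0.113]
contact_force: [0.2, 0.5, -6.7]
finger_gap: 0.547
gripper_force: 64.2
clock: 15.48
eef_pos: [546.5, 173.1, 53.6]
eef_rot: [-3.142, -0.001, 0.113]
contact_force: [-0.9, 0.8, 0.3]
finger_gap: 1.0
gripper_force: 0.0
clock: 16.35
eef_pos: [457.4, 163.0, 233.8]
eef_rot: [3.142, -0.002, 0.113]
contact_force: [0.9, 0.2, 0.8]
finger_gap: 0.996
gripper_force: 0.0
P3 16.4 [457.8 163.  233.7] [ 3.142e+00 -1.000e-03  1.130e-01]
```

View pics/P3c.png

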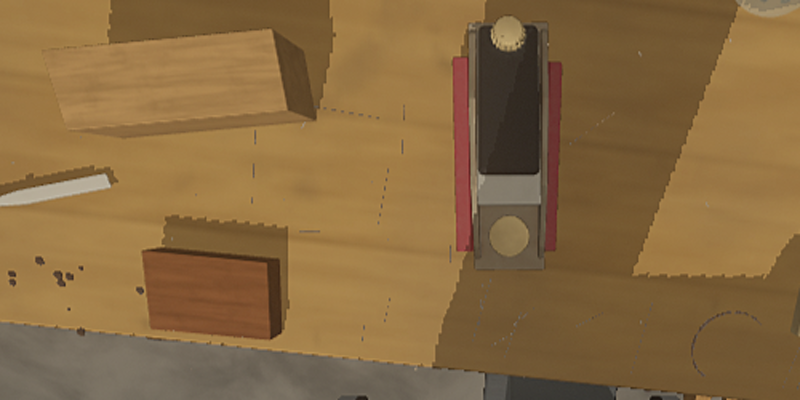

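The plane sits on the pad with even side margins (16 and 17 crop px), overhanging the near end by about 13 mm. Next I'll fix the block and timber poses and check the plane numerically.

Run:
```python
from h import *
F={n:pickle.load(open(n+".pkl","rb")) for n in("B3","B4","P3")}
p3=lambda p,z:onz(F["P3"],(p[0]/1.6-.2,p[1]/1.6-.2),z)[:2].round(1)
O={"B4":(120,70),"B3":(245,75)}
px=lambda k,x:(O[k][0]+x[0]/2-.25,O[k][1]+x[1]/2-.25)
g=lambda k,x,z:onz(F[k],px(k,x),z)[:2].round(1)
P=lambda p:(p[0]/1.6-.2,p[1]/1.6-.2)
print("block P3",*[p3(p,20) for p in((146,258),(268,263),(270,338),(150,328))])
print("block B4/B3 far",g("B4",(97,262),20),g("B4",(225,258),20),g("B3",(51,249),20),g("B3",(175,246),20))
print("block tri far R",tri((F["B3"],F["B4"]),(px("B3",(175,246)),px("B4",(225,258)))).round(1))
T={"FL":((65,130),(30,155),(5,145)),"BL":((43,50),(2,83),None),"BR":((272,29),(218,40),(210,30)),"FR":((290,110),(239,111),(220,104))}
for k,(a,b,c) in T.items():
    print("timber",k,p3(a,45),g("B4",b,45),c and g("B3",c,45),tri([F["P3"],F["B4"]],[P(a),px("B4",b)]).round(1))
print("pad near",p3((457,250),22),p3((556,250),22),"far",p3((453,58),22),p3((562,62),22),"plane near",p3((474,268),22),p3((544,269),22))
```

```text
block P3 [450.1 424.8] [456.3 337.4] [398.9 337.5] [396.8 427. ]
block B4/B3 far [453.5 425.9] [456.5 333.5] [456.1 426.6] [458.1 337.6]
block tri far R [454.1 337.    8.4]
timber FL [531.  447.9] [531.9 445.5] [532.3 448.6] [531.7 442.8  50.2]
timber BL [574.9 454.5] [576.1 455.3] None [575.9 458.7  40.2]
timber BR [601.3 318.7] [601.1 319. ] [601.  319.2] [601.3 319.   44.6]
timber FR [558.2 308.9] [559.3 309.3] [557.4 311.7] [558.9 310.6  40.7]
pad near [481.3 202. ] [489.2 131.7] far [603.4 214.7] [609.  144.7] plane near [469.8 188.7] [474.7 138.4]
```

Pad (545.7,173.3) with yaw 0.106 puts the plane about 3.5 mm off centre, which is fine. Timber: centre (567,383), grip angle 0.19. Block: centre (426.5,381.5), grip angle 0.03. Go to the block.

```bash
cat > g.py <<'E'
import sys
from h import *
from cell import state
a=[float(x) for x in sys.argv[1:]]
s=state();print(s['clock'],s['eef_pos'].round(1),s['eef_rot'].round(3),'gap',round(s['finger_gap'],3),'F',s['contact_force'].round(1),'->',*go(s,a[:3],a[3]))
E
M="python3 -m pendant"
$M '[{"x":0,"y":-0.4,"z":0,"twist":0},{"x":0,"y":-0.9,"z":0,"twist":0},{"x":0,"y":-0.9,"z":0,"twist":0},{"x":0,"y":-0.9,"z":0,"twist":0}]' >/dev/null
python3 g.py 426.5 381.5 130 0.03
```

```text
16.9 [447.2 252.3 232.8] [3.141e+00 1.000e-03 1.130e-01] gap 1.001 F [0.8 0.1 0.8] -> [-0.059 -1.307  1.027] -0.473
```

```bash
M="python3 -m pendant"
$M '[{"x":0,"y":-0.4,"z":0.1,"twist":-0.05},{"x":0,"y":-0.65,"z":0.3,"twist":-0.1},{"x":0,"y":-0.65,"z":0.3,"twist":-0.15},{"x":0,"y":-0.65,"z":0.3,"twist":-0.2},{"x":0,"y":-0.65,"z":0.3,"twist":-0.24}]' >/dev/null
$M '[{"x":-0.4,"y":-0.35,"z":0.2,"twist":-0.06},{"x":-0.5,"y":-0.4,"z":0.4,"twist":-0.12},{"x":-0.5,"y":-0.4,"z":0.4,"twist":-0.18},{"x":-0.5,"y":-0.4,"z":0.4,"twist":-0.233},{"x":-0.5,"y":-0.4,"z":0.4,"twist":-0.233},{"x":-0.5,"y":-0.4,"z":0.4,"twist":-0.233}]' >/dev/null
python3 g.py 426.5 381.5 120 0.03
python3 snap.py K1
```

```text
18.275 [377.  304.2 163.3] [3.142 0.    1.594] gap 1.002 F [-0.1 -0.2  0.3] -> [0.761 0.513 0.433] -0.002
K1 18.325 [376.9 304.4 163.3] [3.142 0.    1.595]
```

Run:
```python
from rect import *
f=pickle.load(open("K1.pkl","rb"))
p=proj(f,np.array((426.5,381.5,20.)));c=cv2.cvtColor(f["color"],cv2.COLOR_BGR2HSV);print(p,c[int(p[1]),int(p[0])],c[int(p[1]),int(p[0])+60])
```

```text
[376.92780451 109.54105055] [ 13 162 131] [ 18 146 161]
```

View pics/K1.png

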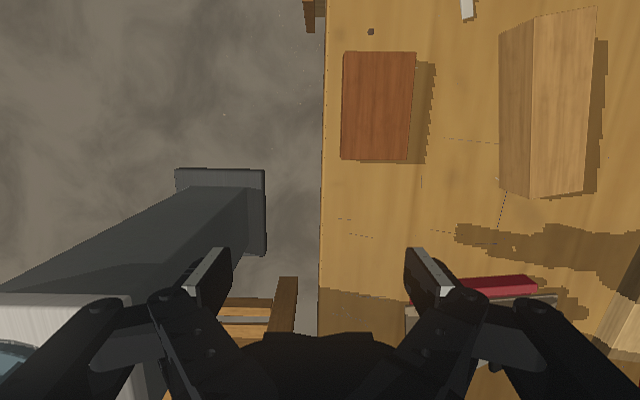

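The block's top corners are at (343,52), (417,52), (408,159) and (341,158).

Run:
```python
from h import *
f=pickle.load(open("K1.pkl","rb"))
q=[onz(f,p,20)[:2].round(1) for p in((345,53),(417,52),(408,160),(342,159))];print(q,np.mean(q,0))
```

```text
[array([396.6, 425.5]), array([456. , 427.6]), array([458.2, 338.4]), array([398.1, 337.9])] [427.225 382.35 ]
```

```bash
M="python3 -m pendant"
$M '[{"x":0.35,"y":0.25,"z":0.2,"twist":0},{"x":0.768,"y":0.521,"z":0.6,"twist":0},{"x":0.768,"y":0.521,"z":0.8,"twist":0},{"x":0.768,"y":0.521,"z":0.8,"twist":0}]' >/dev/null
$M '[{"x":0,"y":0,"z":0.3,"twist":0},{"x":0,"y":0,"z":0.52,"twist":0},{"x":0,"y":0,"z":0.58,"twist":0},{"x":0,"y":0,"z":0.58,"twist":0}]' >/dev/null
python3 g.py 427.2 382.3 24.5 0.02
```

```text
19.325 [426.9 383.1  26.4] [ 3.141e+00 -1.000e-03  1.598e+00] gap 1.002 F [-0.  -0.4  0.6] -> [-0.008  0.002  0.019] 0.002
```

```bash
M="python3 -m pendant"
$M '[{"x":0,"y":0,"z":0.015,"twist":0},{"x":0,"y":0,"z":0.015,"twist":0},{"x":0,"y":0,"z":0.015,"twist":0},{"x":0,"y":0,"z":0.015,"twist":0},{"x":0,"y":0,"z":0.015,"twist":0},{"x":0,"y":0,"z":0.015,"twist":0}]' 0
$M '[{"x":0,"y":0,"z":-0.2,"twist":0},{"x":0,"y":0,"z":-0.6,"twist":0},{"x":0,"y":0,"z":-1,"twist":0},{"x":0,"y":0,"z":-1,"twist":0}]'
python3 g.py 529 -134 125 -1.50
```

```text
clock: 20.08
eef_pos: [427.5, 383.6, 25.3]
eef_rot: [3.139, -0.001, 1.599]
contact_force: [0.1, -0.7, 6.1]
finger_gap: 0.684
gripper_force: 65.2
clock: 20.58
eef_pos: [428.9, 384.6, 128.9]
eef_rot: [3.134, -0.004, 1.599]
contact_force: [0.2, -0.7, -0.8]
finger_gap: 0.681
gripper_force: 64.6
20.575 [428.9 384.6 128.9] [ 3.134 -0.004  1.599] gap 0.681 F [ 0.2 -0.7 -0.8] -> [-5.212  0.854  0.024] 0.486
```

```bash
M="python3 -m pendant"
$M '[{"x":-0.4,"y":0.07,"z":0,"twist":0},{"x":-0.9,"y":0.147,"z":0,"twist":0}]' >/dev/null
$M '[{"x":-0.4,"y":0.07,"z":0,"twist":0},{"x":-0.9,"y":0.147,"z":0,"twist":0}]' >/dev/null
$M '[{"x":-0.4,"y":0.07,"z":0,"twist":0},{"x":-0.9,"y":0.147,"z":0,"twist":0}]' >/dev/null
$M '[{"x":-0.4,"y":0.07,"z":0,"twist":0},{"x":-0.9,"y":0.147,"z":0,"twist":0}]' >/dev/null
$M '[{"x":-0.4,"y":0.07,"z":0,"twist":0.05},{"x":-0.9,"y":0.147,"z":0,"twist":0.1},{"x":-0.9,"y":0.147,"z":0,"twist":0.15},{"x":-0.9,"y":0.147,"z":0,"twist":0.2},{"x":-0.9,"y":0.147,"z":0,"twist":0.25},{"x":-0.9,"y":0.147,"z":0,"twist":0.3},{"x":-0.9,"y":0.147,"z":0,"twist":0.35},{"x":-0.9,"y":0.147,"z":0,"twist":0.4},{"x":-0.9,"y":0.147,"z":0,"twist":0.45},{"x":-0.9,"y":0.147,"z":0,"twist":0.486}]' >/dev/null
python3 g.py 529 -134 125 -1.50
```

```text
22.825 [511.8 -64.5 123.4] [-3.141e+00  1.000e-03  6.800e-02] gap 0.684 F [0.3 0.3 0. ] -> [ 0.125  0.705 -0.017] -0.001
```

```bash
M="python3 -m pendant"
$M '[{"x":0.05,"y":0.4,"z":0,"twist":0},{"x":0.105,"y":0.705,"z":0,"twist":0},{"x":0.105,"y":0.705,"z":0.2,"twist":0},{"x":0.105,"y":0.705,"z":0.5,"twist":0},{"x":0.105,"y":0.705,"z":0.75,"twist":0},{"x":0.105,"y":0.705,"z":0.83,"twist":0},{"x":0.105,"y":0.705,"z":0.86,"twist":0},{"x":0.105,"y":0.705,"z":0.86,"twist":0}]'
$M '[{"x":0,"y":0,"z":0,"twist":0},{"x":0,"y":0,"z":0,"twist":0},{"x":0,"y":0,"z":0,"twist":0},{"x":0,"y":0,"z":0,"twist":0}]' 1
$M '[{"x":0,"y":0,"z":-0.3,"twist":0},{"x":0,"y":0,"z":-0.9,"twist":0}]' >/dev/null
$M '[{"x":0,"y":0,"z":-0.5,"twist":0},{"x":-0.4,"y":-0.3,"z":-0.9,"twist":0},{"x":-0.8,"y":-0.3,"z":-0.9,"twist":0},{"x":-0.8,"y":-0.3,"z":-0.9,"twist":0},{"x":-0.8,"y":-0.3,"z":-0.9,"twist":0}]'
python3 snap.py K2
python3 -c "
import cv2
a=cv2.imread('pics/K2.png')[0:200,200:460];cv2.imwrite('pics/K2c.png',cv2.resize(a,(780,600),interpolation=cv2.INTER_CUBIC))"
```

```text
clock: 23.82
eef_pos: [528.5, -134.5, 38.5]
eef_rot: [3.141, -0.001, 0.072]
contact_force: [0.3, 0.4, 0.3]
finger_gap: 0.684
gripper_force: 64.5
clock: 24.32
eef_pos: [528.1, -134.4, 38.0]
eef_rot: [3.141, -0.0, 0.072]
contact_force: [0.4, 0.1, 0.9]
finger_gap: 0.995
gripper_force: 0.0
clock: 25.2
eef_pos: [446.5, -110.4, 218.1]
eef_rot: [3.141, -0.001, 0.071]
contact_force: [0.2, -0.6, 0.0]
finger_gap: 1.0
gripper_force: 0.0
K2 25.25 [ 446.7 -110.4  217.9] [ 3.141e+00 -1.000e-03  7.200e-02]
```

View pics/K2c.png

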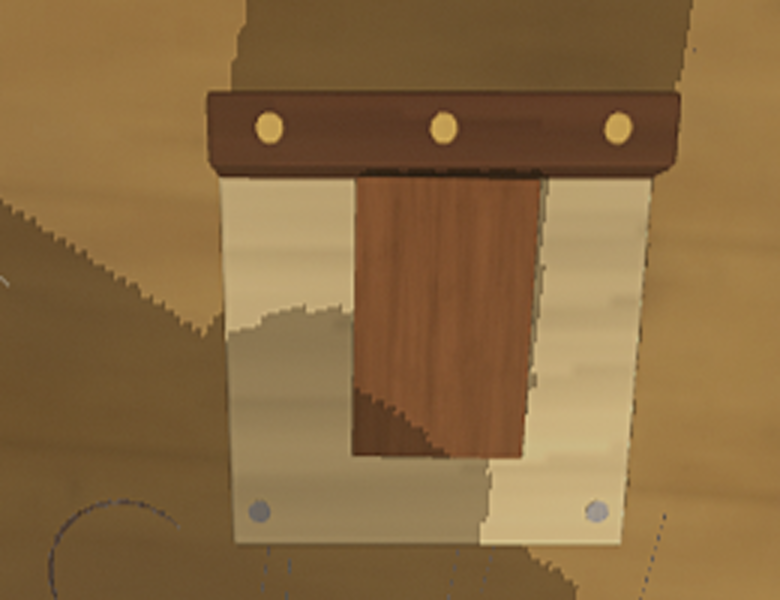

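The block lies square on the board, its end at the fence and centred between the corner dots (crop 355–540 against 220–650). That was my last permitted picture, so from here I measure numerically. Now the timber.

```bash
M="python3 -m pendant"
$M '[{"x":0.12,"y":-0.4,"z":0,"twist":0},{"x":0.26,"y":-0.85,"z":0,"twist":0}]' >/dev/null
$M '[{"x":0.12,"y":-0.4,"z":0,"twist":0},{"x":0.26,"y":-0.85,"z":0,"twist":0}]' >/dev/null
$M '[{"x":0.12,"y":-0.4,"z":0,"twist":0},{"x":0.26,"y":-0.85,"z":0,"twist":0}]' >/dev/null
$M '[{"x":0.12,"y":-0.4,"z":0,"twist":0},{"x":0.26,"y":-0.85,"z":0,"twist":0}]' >/dev/null
$M '[{"x":0.12,"y":-0.4,"z":0,"twist":-0.05},{"x":0.26,"y":-0.85,"z":0,"twist":-0.1},{"x":0.26,"y":-0.85,"z":0,"twist":-0.15},{"x":0.26,"y":-0.85,"z":0,"twist":-0.2},{"x":0.26,"y":-0.85,"z":0,"twist":-0.25},{"x":0.26,"y":-0.85,"z":0,"twist":-0.3},{"x":0.26,"y":-0.85,"z":0,"twist":-0.35},{"x":0.26,"y":-0.85,"z":0,"twist":-0.4},{"x":0.26,"y":-0.85,"z":0,"twist":-0.45},{"x":0.26,"y":-0.85,"z":0,"twist":-0.5}]' >/dev/null
python3 g.py 566.7 382.9 110 0.19
```

```text
27.5 [545.7 323.6 216.6] [-3.14   0.     1.648] gap 0.999 F [-0.   0.1  0.5] -> [0.575 0.257 1.065] -0.036
```

```bash
M="python3 -m pendant"
$M '[{"x":0.3,"y":0.13,"z":0.2,"twist":-0.036},{"x":0.575,"y":0.257,"z":0.6,"twist":-0.036},{"x":0.575,"y":0.257,"z":0.95,"twist":-0.036},{"x":0.575,"y":0.257,"z":0.95,"twist":-0.036},{"x":0.575,"y":0.257,"z":0.95,"twist":-0.036}]' >/dev/null
python3 g.py 566.7 382.9 29 0.19
```

```text
28.125 [567.5 382.6 123.5] [ 3.141 -0.     1.756] gap 1.0 F [0.1 0.2 1.3] -> [ 0.004 -0.008  0.945] -0.002
```

```bash
M="python3 -m pendant"
$M '[{"x":0,"y":-0.008,"z":0.4,"twist":0},{"x":0,"y":-0.008,"z":0.8,"twist":0},{"x":0,"y":-0.008,"z":0.945,"twist":0},{"x":0,"y":-0.008,"z":0.945,"twist":0},{"x":0,"y":-0.008,"z":0.945,"twist":0}]'
$M '[{"x":0,"y":0,"z":0,"twist":0},{"x":0,"y":0,"z":0,"twist":0},{"x":0,"y":0,"z":0,"twist":0},{"x":0,"y":0,"z":0,"twist":0},{"x":0,"y":0,"z":0,"twist":0},{"x":0,"y":0,"z":0,"twist":0}]' 0
$M '[{"x":0,"y":0,"z":-0.2,"twist":0},{"x":0,"y":0,"z":-0.6,"twist":0},{"x":0,"y":0,"z":-1,"twist":0},{"x":0,"y":0,"z":-1,"twist":0},{"x":0,"y":0,"z":-1,"twist":0}]'
python3 g.py 550 -132 130 0.07
```

```text
clock: 28.75
eef_pos: [567.6, 382.8, 30.9]
eef_rot: [3.138, -0.001, 1.756]
contact_force: [0.3, 0.3, 0.4]
finger_gap: 1.002
gripper_force: 0.0
clock: 29.5
eef_pos: [566.6, 382.5, 29.4]
eef_rot: [3.14, -0.0, 1.756]
contact_force: [-0.8, 0.5, 6.3]
finger_gap: 0.52
gripper_force: 62.5
clock: 30.12
eef_pos: [565.2, 381.8, 127.7]
eef_rot: [-3.14, 0.0, 1.756]
contact_force: [0.3, -0.2, -1.9]
finger_gap: 0.519
gripper_force: 61.9
30.125 [565.2 381.8 127.7] [-3.14   0.     1.756] gap 0.519 F [ 0.3 -0.2 -1.9] -> [-5.023 -1.094 -0.02 ] 0.037
```

```bash
M="python3 -m pendant"
$M '[{"x":-0.4,"y":-0.09,"z":0,"twist":0},{"x":-0.86,"y":-0.187,"z":0,"twist":0}]' >/dev/null
$M '[{"x":-0.4,"y":-0.09,"z":0,"twist":0},{"x":-0.86,"y":-0.187,"z":0,"twist":0}]' >/dev/null
$M '[{"x":-0.4,"y":-0.09,"z":0,"twist":0},{"x":-0.86,"y":-0.187,"z":0,"twist":0}]' >/dev/null
$M '[{"x":-0.4,"y":-0.09,"z":0,"twist":0},{"x":-0.86,"y":-0.187,"z":0,"twist":0}]' >/dev/null
$M '[{"x":-0.4,"y":-0.09,"z":0,"twist":0.02},{"x":-0.8,"y":-0.18,"z":0,"twist":0.037},{"x":-0.8,"y":-0.18,"z":0,"twist":0.037},{"x":-0.8,"y":-0.18,"z":0,"twist":0.037}]' >/dev/null
python3 g.py 549.5 -132.5 61 0.07
```

```text
31.625 [551.5 -51.1 126.8] [-3.139e+00 -2.000e-03  1.639e+00] gap 0.519 F [ 0.8  0.8 -1.5] -> [-0.812 -0.074  0.657] -0.0
```

```bash
M="python3 -m pendant"
$M '[{"x":-0.4,"y":-0.04,"z":0,"twist":0},{"x":-0.812,"y":-0.074,"z":0,"twist":0},{"x":-0.812,"y":-0.074,"z":0.1,"twist":0},{"x":-0.812,"y":-0.074,"z":0.3,"twist":0},{"x":-0.812,"y":-0.074,"z":0.5,"twist":0},{"x":-0.812,"y":-0.074,"z":0.6,"twist":0},{"x":-0.812,"y":-0.074,"z":0.64,"twist":0},{"x":-0.812,"y":-0.074,"z":0.645,"twist":0},{"x":-0.812,"y":-0.074,"z":0.645,"twist":0}]'
python3 g.py 549.5 -132.5 62 0.07
```

```text
clock: 32.75
eef_pos: [551.4, -133.3, 64.5]
eef_rot: [3.141, 0.001, 1.64]
contact_force: [-0.3, 0.1, -1.8]
finger_gap: 0.52
gripper_force: 61.9
32.75 [ 551.4 -133.3   64.5] [3.141e+00 1.000e-03 1.640e+00] gap 0.52 F [-0.3  0.1 -1.8] -> [ 0.009 -0.018  0.025] -0.0
```

```bash
M="python3 -m pendant"
$M '[{"x":0,"y":-0.015,"z":0.015,"twist":0},{"x":0,"y":-0.015,"z":0.025,"twist":0},{"x":0,"y":-0.015,"z":0.025,"twist":0},{"x":0,"y":-0.015,"z":0.025,"twist":0}]'
$M '[{"x":0,"y":0,"z":0,"twist":0},{"x":0,"y":0,"z":0,"twist":0},{"x":0,"y":0,"z":0,"twist":0},{"x":0,"y":0,"z":0,"twist":0},{"x":0,"y":0,"z":0,"twist":0}]' 1
$M '[{"x":0,"y":0,"z":-0.3,"twist":0},{"x":0,"y":0,"z":-0.9,"twist":0}]' >/dev/null
$M '[{"x":0,"y":0,"z":-0.5,"twist":0},{"x":-0.4,"y":-0.6,"z":-0.9,"twist":0},{"x":-0.5,"y":-0.9,"z":-0.9,"twist":0},{"x":-0.5,"y":-0.9,"z":-0.9,"twist":0},{"x":-0.5,"y":-0.9,"z":-0.9,"twist":0}]' >/dev/null
python3 snap.py S1
python3 g.py 526 -340 130 0.15
```

```text
clock: 33.25
eef_pos: [549.4, -133.4, 61.4]
eef_rot: [3.141, 0.0, 1.64]
contact_force: [-1.0, -0.2, -0.0]
finger_gap: 0.525
gripper_force: 61.8
clock: 33.88
eef_pos: [549.4, -133.3, 61.3]
eef_rot: [3.142, 0.0, 1.64]
contact_force: [0.4, -0.6, 0.3]
finger_gap: 1.001
gripper_force: 0.0
S1 34.8 [ 463.4 -189.1  241.1] [ 3.141 -0.     1.64 ]
34.8 [ 463.4 -189.1  241.1] [ 3.141 -0.     1.64 ] gap 1.001 F [-0.4 -0.7 -0.3] -> [-1.549  0.52   1.11 ] -0.026
```

Timber placed, with the force falling to zero at contact. Now a look at the measure from directly above.

```bash
M="python3 -m pendant"
$M '[{"x":-0.4,"y":0.08,"z":0,"twist":0},{"x":-0.78,"y":0.156,"z":0,"twist":0}]' >/dev/null
$M '[{"x":-0.4,"y":0.08,"z":0,"twist":0},{"x":-0.78,"y":0.156,"z":0,"twist":0}]' >/dev/null
$M '[{"x":-0.4,"y":0.08,"z":0,"twist":0},{"x":-0.78,"y":0.156,"z":0,"twist":0},{"x":-0.78,"y":0.156,"z":0,"twist":0},{"x":-0.78,"y":0.156,"z":0,"twist":0}]' >/dev/null
python3 snap.py M1
python3 - <<'E'
from rect import *
f=pickle.load(open("M1.pkl","rb"))
m,st,ce=blob(seg(f,"measure"),proj(f,np.array((528,-350,60.))))
r=cv2.minAreaRect(cv2.findContours(m,0,1)[0][0]);b=np.array([onz(f,c,65)[:2] for c in cv2.boxPoints(r)]);print(st,r,b.round(0),b.mean(0),"cam",-f["R"].T@f["t"])
F=[pickle.load(open(n+".pkl","rb")) for n in("A3","A4","M1")];L=[]
for g in F: L.append(blob(seg(g,"measure"),proj(g,np.array((528,-350,60.))))[2])
print("tri body",tri(F,L))
for v in range(st[1],st[1]+st[3],4):
    u=np.nonzero(m[v])[0];print(v,onz(f,(u[0],v),55)[:2].round(0),onz(f,(u[-1],v),55)[:2].round(0))
E
```

```text
M1 35.85 [ 526.2 -418.1  240.4] [-3.141e+00 -2.000e-03  1.641e+00]
[ 305   86   41   68 2103] ((323.8529357910156, 119.91177368164062), (33.949623107910156, 65.83839416503906), 12.52880573272705) [[ 505. -380.]
 [ 516. -318.]
 [ 548. -323.]
 [ 539. -385.]] [ 526.97138335 -351.24613434] cam [ 521.59668301 -350.56183984  360.60922722]
tri body [ 527.75301542 -350.49534246   32.24902183]
86 [ 519. -319.] [ 524. -318.]
90 [ 515. -323.] [ 541. -321.]
94 [ 515. -326.] [ 544. -324.]
98 [ 514. -330.] [ 547. -328.]
102 [ 513. -334.] [ 547. -332.]
106 [ 512. -338.] [ 546. -336.]
110 [ 512. -342.] [ 546. -339.]
114 [ 512. -346.] [ 545. -343.]
118 [ 511. -350.] [ 544. -347.]
122 [ 510. -354.] [ 544. -351.]
126 [ 509. -358.] [ 543. -355.]
130 [ 510. -362.] [ 542. -359.]
134 [ 509. -366.] [ 542. -363.]
138 [ 509. -370.] [ 541. -367.]
142 [ 509. -374.] [ 540. -372.]
146 [ 510. -378.] [ 540. -376.]
150 [ 514. -382.] [ 539. -380.]
```

Measure: body centre (527.3,−351), grip angle −0.145. I'll check clearance to the drill case and work out the approach.

```bash
python3 - <<'E'
from h import *
f=pickle.load(open("P1.pkl","rb"))
for p in((497,197),(530,95)): print([onz(f,p,z)[:2].round(0) for z in(0,30)])
f=pickle.load(open("A4.pkl","rb"));g=cv2.cvtColor(f["color"],cv2.COLOR_BGR2GRAY)
for x in range(550,640,8): print(x,[int(g[tuple(proj(f,np.array((x,y,0.))).round().astype(int)[::-1])]) for y in range(-300,-421,-20)])
E
python3 g.py 527.3 -351 110 -0.145
```

```text
[array([ 605., -417.]), array([ 588., -404.])]
[array([ 645., -313.]), array([ 624., -310.])]
550 [119, 125, 84, 85, 81, 113, 117]
558 [122, 123, 83, 84, 76, 112, 116]
566 [115, 116, 78, 77, 73, 104, 110]
574 [116, 120, 79, 81, 79, 109, 118]
582 [120, 121, 83, 83, 80, 111, 122]
590 [123, 124, 87, 86, 79, 114, 125]
598 [120, 122, 88, 87, 82, 119, 124]
606 [122, 120, 85, 86, 83, 114, 34]
614 [124, 123, 124, 86, 120, 36, 57]
622 [121, 119, 121, 125, 39, 57, 59]
630 [119, 117, 111, 35, 57, 57, 57]
638 [120, 121, 48, 57, 57, 56, 62]
35.85 [ 526.2 -418.1  240.4] [-3.141e+00 -2.000e-03  1.641e+00] gap 1.0 F [ 0.2 -1.3  0.6] -> [0.666 0.059 1.305] 0.069
```

```bash
M="python3 -m pendant"
$M '[{"x":0.33,"y":0.03,"z":0,"twist":0.04},{"x":0.666,"y":0.059,"z":0.4,"twist":0.069},{"x":0.666,"y":0.059,"z":0.9,"twist":0.069},{"x":0.666,"y":0.059,"z":1,"twist":0.069},{"x":0.666,"y":0.059,"z":1,"twist":0.069},{"x":0.666,"y":0.059,"z":1,"twist":0.069}]' 0.75 >/dev/null
python3 g.py 527.3 -351 30 -0.145
```

```text
36.6 [ 528.2 -354.   143.8] [3.138e+00 2.000e-03 1.423e+00] gap 0.75 F [1.  1.1 0.1] -> [ 0.031 -0.017  1.138] -0.001
```

```bash
M="python3 -m pendant"
$M '[{"x":0.015,"y":-0.01,"z":0.2,"twist":0},{"x":0.015,"y":-0.01,"z":0.35,"twist":0},{"x":0.015,"y":-0.01,"z":0.35,"twist":0}]' >/dev/null
python3 g.py 527.3 -351 30 -0.145
$M '[{"x":0,"y":0,"z":0.4,"twist":0},{"x":0,"y":0,"z":0.7,"twist":0},{"x":0,"y":0,"z":0.76,"twist":0},{"x":0,"y":0,"z":0.76,"twist":0}]'
$M '[{"x":0,"y":0,"z":0,"twist":0},{"x":0,"y":0,"z":0,"twist":0},{"x":0,"y":0,"z":0,"twist":0},{"x":0,"y":0,"z":0,"twist":0},{"x":0,"y":0,"z":0,"twist":0},{"x":0,"y":0,"z":0,"twist":0}]' 0
$M '[{"x":0,"y":0,"z":-0.2,"twist":0},{"x":0,"y":0,"z":-0.6,"twist":0},{"x":0,"y":0,"z":-1,"twist":0},{"x":0,"y":0,"z":-1,"twist":0}]'
$M '[{"x":0,"y":0,"z":-0.25,"twist":0},{"x":0,"y":0,"z":-0.25,"twist":0},{"x":0,"y":0,"z":-0.25,"twist":0}]' >/dev/null
python3 g.py 530 20 155 -0.145
```

```text
36.975 [ 525.  -350.1  103.8] [-3.138e+00 -3.000e-03  1.423e+00] gap 0.746 F [-0.1  0.8 -0.6] -> [-0.007  0.026  0.738] -0.001
clock: 37.48
eef_pos: [526.5, -351.4, 30.6]
eef_rot: [3.142, 0.0, 1.423]
contact_force: [0.2, -0.0, 0.4]
finger_gap: 0.752
gripper_force: 0.0
clock: 38.22
eef_pos: [527.4, -352.1, 32.1]
eef_rot: [3.139, 0.002, 1.423]
contact_force: [0.1, 0.7, 6.7]
finger_gap: 0.386
gripper_force: 59.5
clock: 38.72
eef_pos: [528.2, -352.9, 135.2]
eef_rot: [3.135, 0.005, 1.423]
contact_force: [0.1, -0.6, -3.0]
finger_gap: 0.39
gripper_force: 60.3
39.1 [ 525.6 -350.5  153.6] [-3.140e+00 -1.000e-03  1.423e+00] gap 0.385 F [ 0.5 -0.6 -3.2] -> [ 3.671 -0.503 -0.008] -0.001
```

Held. Carry it over the board to the middle of the gap, at about (525,39).

```bash
M="python3 -m pendant"
$M '[{"x":0.4,"y":-0.06,"z":0,"twist":0},{"x":0.77,"y":-0.115,"z":0,"twist":0}]' >/dev/null
$M '[{"x":0.4,"y":-0.06,"z":0,"twist":0},{"x":0.77,"y":-0.115,"z":0,"twist":0}]' >/dev/null
$M '[{"x":0.4,"y":-0.06,"z":0,"twist":0},{"x":0.77,"y":-0.115,"z":0,"twist":0}]' >/dev/null
$M '[{"x":0.4,"y":-0.06,"z":0,"twist":0},{"x":0.77,"y":-0.115,"z":0,"twist":0}]' >/dev/null
$M '[{"x":0.4,"y":-0.06,"z":0,"twist":0},{"x":0.77,"y":-0.115,"z":0,"twist":0},{"x":0.77,"y":-0.115,"z":0,"twist":0},{"x":0.77,"y":-0.115,"z":0,"twist":0}]' >/dev/null
$M '[{"x":0,"y":0,"z":0.3,"twist":0},{"x":0,"y":0,"z":0.7,"twist":0},{"x":0,"y":0,"z":0.9,"twist":0},{"x":0,"y":0,"z":0.9,"twist":0},{"x":0,"y":0,"z":0.9,"twist":0}]' >/dev/null
python3 g.py 525 39 31.5 -0.145
```

```text
41.225 [526.9  37.3  66. ] [3.14  0.    1.422] gap 0.391 F [-0.2 -0.4 -3.5] -> [ 0.014 -0.022  0.345] -0.001
```

```bash
M="python3 -m pendant"
$M '[{"x":0,"y":0,"z":0.15,"twist":0},{"x":0,"y":0,"z":0.28,"twist":0},{"x":0,"y":0,"z":0.32,"twist":0},{"x":0,"y":0,"z":0.335,"twist":0},{"x":0,"y":0,"z":0.345,"twist":0},{"x":0,"y":0,"z":0.345,"twist":0},{"x":0,"y":0,"z":0.345,"twist":0}]'
```

```text
clock: 42.1
eef_pos: [525.2, 38.3, 32.1]
eef_rot: [-3.139, 0.0, 1.424]
contact_force: [-11.3, -0.0, 17.3]
finger_gap: 0.39
gripper_force: 62.9
```

```bash
M="python3 -m pendant"
$M '[{"x":0,"y":0,"z":-0.008,"twist":0},{"x":0,"y":0,"z":-0.008,"twist":0},{"x":0,"y":0,"z":-0.008,"twist":0}]'
```

```text
clock: 42.48
eef_pos: [526.2, 38.2, 32.1]
eef_rot: [-3.141, 0.0, 1.423]
contact_force: [-4.4, 0.6, 6.9]
finger_gap: 0.394
gripper_force: 61.3
```

```bash
M="python3 -m pendant"
$M '[{"x":0,"y":0,"z":-0.003,"twist":0},{"x":0,"y":0,"z":-0.003,"twist":0},{"x":0,"y":0,"z":-0.003,"twist":0},{"x":0,"y":0,"z":-0.003,"twist":0}]' 0.75
$M '[{"x":0,"y":0,"z":-0.3,"twist":0},{"x":0,"y":0,"z":-0.9,"twist":0},{"x":0,"y":0,"z":-0.9,"twist":0}]' >/dev/null
$M '[{"x":-0.3,"y":0,"z":-0.5,"twist":0},{"x":-0.68,"y":0,"z":-0.9,"twist":0},{"x":-0.68,"y":0,"z":-0.9,"twist":0},{"x":-0.68,"y":0,"z":-0.9,"twist":0}]'
python3 snap.py Z1
python3 - <<'E'
from rect import *
f=pickle.load(open("Z1.pkl","rb"))
m,st,ce=blob(seg(f,"measure"),proj(f,np.array((525,40,60.))))
r=cv2.minAreaRect(cv2.findContours(m,0,1)[0][0]);b=np.array([onz(f,c,65)[:2] for c in cv2.boxPoints(r)]);print(st,r,b.round(0),b.mean(0),"cam",-f["R"].T@f["t"])
for v in range(st[1],st[1]+st[3],8):
    u=np.nonzero(m[v])[0];print(v,onz(f,(u[0],v),55)[:2].round(0),onz(f,(u[-1],v),55)[:2].round(0))
E
```

```text
clock: 42.98
eef_pos: [526.3, 38.1, 31.8]
eef_rot: [3.142, -0.0, 1.423]
contact_force: [-0.2, -1.0, 0.0]
finger_gap: 0.749
gripper_force: 0.0
clock: 43.85
eef_pos: [515.6, -28.9, 210.8]
eef_rot: [-3.14, -0.0, 1.422]
contact_force: [-0.2, 1.2, -0.4]
finger_gap: 0.752
gripper_force: 0.0
Z1 43.9 [515.2 -28.4 210.2] [-3.139e+00 -1.000e-03  1.423e+00]
[ 297   81   38   73 2587] ((315.5, 117.0), (72.0, 37.0), 90.0) [[513.  72.]
 [544.  68.]
 [536.   7.]
 [502.  12.]] [523.60711037  39.6227875 ] cam [525.98662888  38.41653008 331.34671587]
81 [516.  73.] [540.  69.]
89 [512.  67.] [544.  62.]
97 [511.  60.] [543.  55.]
105 [509.  54.] [542.  49.]
113 [508.  47.] [541.  42.]
121 [507.  40.] [540.  35.]
129 [506.  33.] [539.  28.]
137 [506.  25.] [537.  21.]
145 [505.  18.] [536.  13.]
153 [511.   9.] [530.   7.]
```

The measure stands upright at (524,40), about 55 mm clear of both edges. A last numeric check on the timber and block with a brightness profile.

Run:
```python
from h import *
f=pickle.load(open("S1.pkl","rb"));c=cv2.cvtColor(f["color"],cv2.COLOR_BGR2HSV)
ex=np.array((.9976,.07,0));ey=np.array((-.07,.9976,0));o=np.array((523,-134.5,0))
def line(a,b,z,along):
    for t in range(a,b,5):
        X=o+(t*ex+along*ey if abs(along)<200 else t*ey+26.4*ex)+[0,0,z];p=proj(f,X).round().astype(int)
        if 0<=p[0]<640 and 0<=p[1]<400: print(t,c[p[1],p[0]],end=" ")
    print("\n")
line(-20,75,77,-20);line(-20,75,77,30);line(-95,100,77,999)
```

```text
-20 [ 13 153 128] -15 [ 13 156 129] -10 [ 13 159 128] -5 [ 16 145 132] 0 [ 17 140 142] 5 [ 17 137 164] 10 [ 17 139 156] 15 [ 17 136 159] 20 [ 17 135 170] 25 [ 17 135 159] 30 [ 17 137 164] 35 [ 17 137 162] 40 [ 17 134 170] 45 [ 17 136 163] 50 [ 12 152  69] 55 [ 13 159  74] 60 [ 17 147 111] 65 [ 17 147 113] 70 [ 17 148 112] 

-20 [ 19 107 148] -15 [ 19 105 143] -10 [ 20 109 141] -5 [ 17 141 125] 0 [ 17 141 134] 5 [ 17 135 162] 10 [ 17 137 168] 15 [ 16 135 172] 20 [ 17 134 171] 25 [ 17 139 150] 30 [ 17 135 166] 35 [ 17 135 172] 40 [ 17 134 166] 45 [ 17 134 168] 50 [ 13 154  71] 55 [ 13 157  73] 60 [ 18 146 119] 65 [ 17 145 116] 70 [ 17 152 116] 

-95 [ 18 140 158] -90 [ 18 141 156] -85 [ 18 144 156] -80 [ 18 146 155] -75 [ 18 143 157] -70 [ 17 142 156] -65 [ 17 135 164] -60 [ 17 136 161] -55 [ 17 136 165] -50 [ 17 134 164] -45 [ 17 135 166] -40 [ 17 135 159] -35 [ 17 135 166] -30 [ 17 135 166] -25 [ 17 137 164] -20 [ 17 134 164] -15 [ 17 135 161] -10 [ 17 136 163] -5 [ 17 135 166] 0 [ 17 136 165] 5 [ 17 137 162] 10 [ 17 135 164] 15 [ 17 136 163] 20 [ 17 136 165] 25 [ 17 136 163] 30 [ 17 136 163] 35 [ 17 138 157] 40 [ 16 138 151] 45 [ 17 138 151] 50 [ 17 138 157] 55 [ 17 139 156] 60 [ 17 137 158] 65 [ 17 137 158] 70 [ 17 142 142] 75 [ 18 143 155] 80 [ 18 141 154] 85 [ 18 143 150] 90 [ 18 144 150] 95 [ 18 145 148]
```

```bash
python3 -c "
from cell import job
print(job.close_job())"
```

```text
the job is handed in; nothing more can be done
None
```

The job is handed in, with no verdict shown: the block and timber are on the board at the fence, the plane rests on the vice pad, and the tape measure stands clear in the gap; by camera and arm readings each is within the limits (timber about 1 mm off its mid-line, plane about 4 mm off centre), and the three bystanders were never touched, though I did not re-measure them at the end.

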